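Load the drying chamber and start it

ROBOT

A 6-joint arm with a two-finger parallel gripper is mounted at the origin on the work surface. World frame = base frame: x ahead of the robot, y to its left, z up, the work surface at z = 0. Lengths are in m, angles in degrees, forces in N, time in s.
With the tool pointing down it reaches from about 0.375 to 0.9 m from the base axis. Payload 3.1 kg.
Tool frame: the origin (TCP) lies at the very end of the fingers, on their centre line; the grasp point (between the pads) lies 19 mm behind it; z points along the fingers, y is the line along which they close (so a half turn about z gives the same grasp; the last joint's range is limited). The gripper opens to 87 mm and grips with 3 to 60 N. Pads are 19 mm wide; open, the fingers measure 117 mm over their backs; the gripper's body (75 mm by 190 mm) begins 51 mm behind the grasp point.
Start: joints at [-79.784, 30.224, 82.088, -0, 67.689, -10.227], TCP at [0.218, -0.586, 0.223] pointing down, gripper open.
Joint ranges: [-176.69, 176.69], [-43.24, 126.21], [12.49, 139.97], [-82, 262], [0, 151.66], [-163.58, 163.58]. Speed limits (degrees/s): [159.86, 159.86, 180, 180, 180, 180].

INTERFACE

Orientations are given as a 3x3 rotation matrix whose columns are the frame's x, y, z axes.
In Python, from rig import readout, cams, bot gives the robot as it stands.
- The arm moves only by the shell command python3 -m inch 'ROWS'. ROWS is JSON, a list of rows, each a list of 5 numbers: the shift along the world's x, y, z in cm, then the turn about the world's z in degrees, then the finger opening in cm, from 0 to 8.7. In form: [[dx, dy, dz, twist, fingers], ...]. A call has 1 to 10 rows; each row is the pose to reach, as a shift and turn from the pose commanded when the call began; what a row does not reach only later rows make up. A row lasts 1/12 s, in which the tool goes at most 41.7 mm and 7.16 degrees, less where a joint would pass 70% of its speed; a pose out of reach is approached as far as the arm can. A call with a gripper value outside its range is refused whole. The fingers move at their own pace and stop on an object; the grip force is fixed at half the most. Time passes only in rows, so rows that repeat a pose let the fingers close. It gives the time, the measured TCP pose, the force, the opening and the grip force at its end, in the units of the state.
- readout.read_state(): the state, without advancing time (a new reading comes with each control period).
- cams.capture(name): name is "side" or "top"; returns a dict with "image" (420x560x3 uint8, blue, green, red), "intrinsics" (3x3 intrinsics, pixels), "k1" (the pictures are not rectified: a ray, as slopes to the right and down, at radius r is drawn at 1 + k1 r^2 times it, then the intrinsics apply), "xyz" and "rotation" of the camera in the world. Camera axes: x right, y down, z forward; pixel columns grow to the right and rows downward; lengths in m; the calibration is good to about 2 mm. A picture is of the moment at which its call begins. There is no depth.
- bot.hand_in(): hands the job in; it is judged then, once.
The state is a dict: "time_s": time; "joint_positions": joint angles; "qvel": joint speeds; "tau": joint torques, N m; "position": TCP position; "tcp_rot": TCP orientation; "force": force on the tool from outside, world axes, zero at the start; "moment": the same for the moment, N m; "opening": opening from 0.0 (shut) to 1.0 (fully open); "grasp_force": force on a finger pad.
Only numpy, scipy, OpenCV 4.12 (cv2) and the standard library are available. Lean on these libraries where they do the work, as an engineer would, in place of code of your own. Each camera call takes 0.05 s, during which the arm holds its last target. There are 200 camera calls.

TASK

Open the lid of the drying chamber, stand every one of the lidded sample tins with knobs upright on its floor, and shut the lid fully. Only then slide the dust cover on the control unit well aside, press the start button fully down, let it up, and slide the cover fully back over it. Leave the other ware standing where it is, and never press the button while the lid is open.

Things in the scene. Friction and masses are not known exactly. Their poses are not given: they have to be found in the camera images.
- chamber: Drying chamber, an open-topped steel box that stands fast on the bench, with a hinged lid. Outside 162 (own x) x 262 (own y) x 82 mm high; walls and floor 6 mm thick, inside 150 x 250 mm and 76 mm deep. Origin: centre of its underside, on the bench; own x runs from the front (handle side) to the back (hinge side), z up. The inner floor is 6 mm above the origin.
- lid (a joint): Angle of the chamber's lid, rad: 0 fully shut, up to 1.9 when thrown back; it starts somewhere from shut to 0.3 ajar. The hinge runs along the chamber's own y at the top of its back wall. The lid is an 8 mm plate the size of the chamber (162 x 262 mm), 0.32 kg; its hinge is stiff, so it stays at whatever angle it is left (up to about 6 N at the handle bar moves it). When shut its top is 91 mm above the bench.
- lid_bar (a point): Middle of the lid's handle: a round steel bar 12 mm thick and 120 mm long, parallel to the chamber's own y, held 36 mm in front of the lid's front edge (axis to edge) by an arm at each end (10 mm thick, 60 mm either side of this point), in the lid's plane. Nothing lies beneath it when the lid is shut: it can be pinched from above with the fingers closing along the chamber's own x, and turns in the grip. Frame turns with the lid; y along the bar.
- lid_hinge (a point): Point on the axis about which the lid turns, at the underside of the lid's back edge, in the middle of its width (83 mm above the bench). lid_bar swings in an arc of 198 mm radius about it, up and back; with the lid shut lid_bar is 4 mm higher than this point.
- control: Control unit, a grey box that stands fast on the bench, 120 (own x) x 160 (own y) x 55 mm high, with two aluminium rails along own y on its top (26 mm high, 78 mm apart between inner faces) that carry the dust cover. Origin: centre of its underside; z up.
- cover (a joint): Travel of the dust cover along the control unit's own +y, m: 0 fully closed over the start button (the start), 0.076 fully aside. White plate 94 x 76 x 5 mm, its top 87 mm above the bench; slides with about 1.5 N of friction and stays where left.
- cover_tab (a point): Middle of the dust cover's upright grip tab: 44 mm (own x) x 12 mm (own y, the sliding direction) x 28 mm tall, in the middle of the cover; top of the tab 115 mm above the bench, this point about 14 mm below it. To be pinched from above with the fingers closing along own y, or pushed.
- start (a joint): Travel of the start button, m: 0 released, 0.006 fully down (about 5 N); springs back. Pressed straight down.
- start_top (a point): Middle of the top of the start button, a round cap 32 mm across in a 48 mm black collar, on top of the control unit 38 mm to own -y of its middle, 77 mm above the bench, between the rails (whose tops are at 81 mm). Under the dust cover until that is slid aside.
- tin1: Lidded aluminium sample tin (lid and tin are one rigid piece), 60 mm across, 40 mm tall, with a round knob on top 20 mm thick and 26 mm tall (66 mm in all), about 0.15 kg. Origin: centre of its underside; z up through the knob. Three to five of the five tins are present; an absent one has no pose.
- tin2: Lidded aluminium sample tin (lid and tin are one rigid piece), 60 mm across, 40 mm tall, with a round knob on top 20 mm thick and 26 mm tall (66 mm in all), about 0.15 kg. Origin: centre of its underside; z up through the knob. Three to five of the five tins are present; an absent one has no pose.
- tin3: Lidded aluminium sample tin (lid and tin are one rigid piece), 60 mm across, 40 mm tall, with a round knob on top 20 mm thick and 26 mm tall (66 mm in all), about 0.15 kg. Origin: centre of its underside; z up through the knob. Three to five of the five tins are present; an absent one has no pose.
- tin4: Lidded aluminium sample tin (lid and tin are one rigid piece), 60 mm across, 40 mm tall, with a round knob on top 20 mm thick and 26 mm tall (66 mm in all), about 0.15 kg. Origin: centre of its underside; z up through the knob. Three to five of the five tins are present; an absent one has no pose.
- tin5: Lidded aluminium sample tin (lid and tin are one rigid piece), 60 mm across, 40 mm tall, with a round knob on top 20 mm thick and 26 mm tall (66 mm in all), about 0.15 kg. Origin: centre of its underside; z up through the knob. Three to five of the five tins are present; an absent one has no pose.
- cup: Bystander: open white porcelain cup without lid, 60 mm across, 45 mm tall; stands among the tins. Origin: centre of its underside.
- jar: Bystander: brown glass jar with a flat black screw cap, 52 mm across, 60 mm tall; stands among the tins. Origin: centre of its underside.
- beaker: Bystander: open glass beaker, 72 mm across, 95 mm tall; far edge of the working area. Origin: centre of its underside.
- bottle: Bystander: glass bottle with a cap, 72 mm across, 160 mm tall; far edge of the working area. Origin: centre of its underside.
- pipette: Bystander: white hand pipette, about 250 mm long, 22 mm high, lying flat behind the control unit; origin under it, 30 mm from the centre of its grip part.
There are look-alikes about, which are no part of the job. What is shaped like the tin1 but blue or yellow is not meant.

How it is judged:
By the outcome, as a careful person would: the job done as asked, in the order asked, and still so for the second after the job is handed in, with the robot touching nothing.
Of tin1, tin2, tin3, tin4, tin5 only 3 to 5 are there at a start; the rules pass over those that are not, and their reading is None.
At some moment in a run one of tin1, tin2, tin3, tin4, tin5 may be knocked a few centimetres aside while the robot is not near it.
It also fails if it takes over 210 s, if anything falls off the work surface, if the arm or the gripper's body presses on something with over 40 N, if the wrist force passes 120 N, or if a joint passes its speed limit or range.

## Working session

There is one attempt and no reset: what is moved stays moved. The work goes in short steps, Python scripts to look and compute and a shell command to move; the robot and the scene stay as the last step left them, time stands still between calls to the robot, and variables do not carry over. Pictures are saved under pics/ and viewed, at most 14 in all, crops included, and the job is handed in when it is done.

```bash
ls; mkdir -p pics; python3 - <<'E'
from rig import readout, cams
import cv2, numpy as np
for n in ("top","side"):
    c=cams.capture(n); cv2.imwrite(f"pics/{n}0.png",c["image"]); print(n,c["intrinsics"],c["k1"],c["xyz"],np.round(c["rotation"],4))
print(readout.read_state())
E
```

```text
pics
top [[380.9150826    0.         274.84448984]
 [  0.         380.9150826  199.81269222]
 [  0.           0.           1.        ]] -0.00915705203781124 [ 0.52477393 -0.01220623  0.9668527 ] [[-0.0019 -0.9986  0.0532]
 [-1.      0.0015 -0.0063]
 [ 0.0062 -0.0532 -0.9986]]
side [[417.37763725   0.         276.26023199]
 [  0.         417.37763725 203.31779542]
 [  0.           0.           1.        ]] -0.08559599601345294 [0.51880186 0.66435223 0.82180698] [[-0.9993 -0.0125  0.0362]
 [-0.0335  0.7411 -0.6706]
 [-0.0185 -0.6713 -0.741 ]]
{'time_s': 0.1, 'joint_positions': array([-7.97838060e+01,  3.02737332e+01,  8.21490017e+01, -8.21667107e-04,
        6.76889069e+01, -1.02278099e+01]), 'qvel': array([-0.03205857, -0.04259667, -0.21940057,  0.05852747, -0.0199899 ,
       -0.07602995]), 'tau': array([-8.52072503e-05, -4.40986490e+01, -1.77150464e+01,  6.34216983e-02,
        5.33908478e-02, -5.05609114e-05]), 'position': array([ 0.21820753, -0.58497019,  0.22166872]), 'tcp_rot': array([[ 9.37012159e-01,  3.49296558e-01, -3.58651427e-04],
       [ 3.49296583e-01, -9.37010261e-01,  1.91527086e-03],
       [ 3.32937452e-04, -1.91990780e-03, -9.99998102e-01]]), 'force': array([-0.61011147, -0.19776538, -0.2094648 ]), 'moment': array([0.01926206, 0.05692361, 0.00860744]), 'grasp_force': 0.0, 'opening': 1.003342032551268}
```

View pics/top0.png

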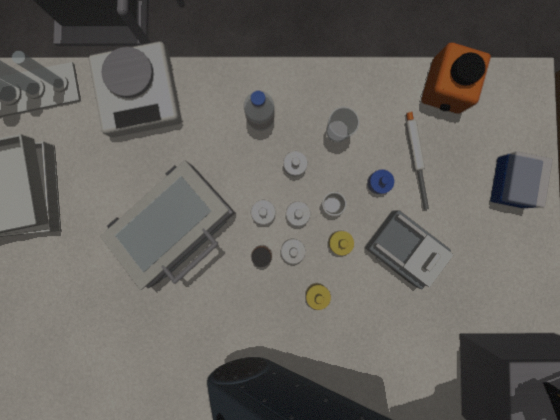

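View pics/side0.png

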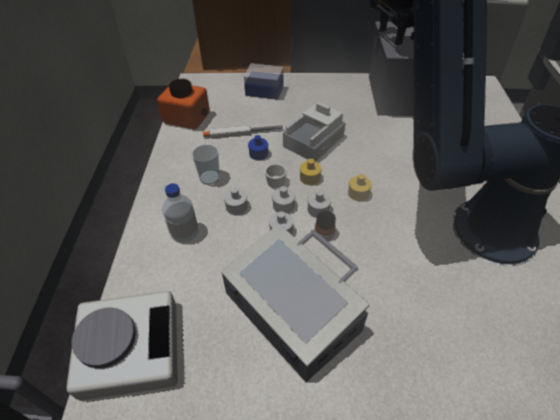

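The top view shows four silver tins near (295,163), (263,212), (298,214) and (293,251). The jar is at (262,257), the cup at (333,205), the chamber at (165,225) with its bar near (197,257), and the control unit at (410,248) with its tab near (431,261). The side view shows the same four tins.

```bash
cat > h.py <<'E'
import numpy as np, cv2
from rig import cams, readout
def ray(c,p):
    K=np.array(c["intrinsics"]); d=np.array([(p[0]-K[0,2])/K[0,0],(p[1]-K[1,2])/K[1,1]]); u=d.copy()
    for _ in range(20): u=d/(1+c["k1"]*(u@u))
    r=np.array(c["rotation"])@np.array([u[0],u[1],1.]); return np.array(c["xyz"]),r/np.linalg.norm(r)
def plane(c,p,z):
    o,r=ray(c,p); return o+r*(z-o[2])/r[2]
def tri(c1,p1,c2,p2):
    o1,r1=ray(c1,p1);o2,r2=ray(c2,p2)
    s=np.linalg.lstsq(np.c_[r1,-r2],o2-o1,rcond=None)[0]
    a=o1+s[0]*r1;b=o2+s[1]*r2; return (a+b)/2,np.linalg.norm(a-b)*1000
def proj(c,P):
    q=np.array(c["rotation"]).T@(np.array(P)-c["xyz"]); u=q[:2]/q[2]; u=u*(1+c["k1"]*(u@u)); K=np.array(c["intrinsics"])
    return np.array([K[0,0]*u[0]+K[0,2],K[1,1]*u[1]+K[1,2]])
def crop(img,x,y,w,h,s,name):
    o=cv2.resize(img[y:y+h,x:x+w],None,fx=s,fy=s,interpolation=cv2.INTER_CUBIC)
    o=cv2.convertScaleAbs(o,alpha=1.3)
    for i in range((x+19)//20*20,x+w,20): cv2.line(o,((i-x)*s,0),((i-x)*s,6),(0,0,255),1); cv2.putText(o,str(i),((i-x)*s,16),0,.35,(0,0,255))
    for j in range((y+19)//20*20,y+h,20): cv2.line(o,(0,(j-y)*s),(6,(j-y)*s),(0,0,255),1); cv2.putText(o,str(j),(8,(j-y)*s+4),0,.35,(0,0,255))
    cv2.imwrite(name,o)
E
python3 - <<'E'
import cv2
from h import crop
t=cv2.imread("pics/top0.png");s=cv2.imread("pics/side0.png")
crop(t,95,145,200,150,4,"pics/t1.png"); crop(s,220,130,180,140,4,"pics/s1.png")
E
```

```text
(no output)
```

View pics/t1.png

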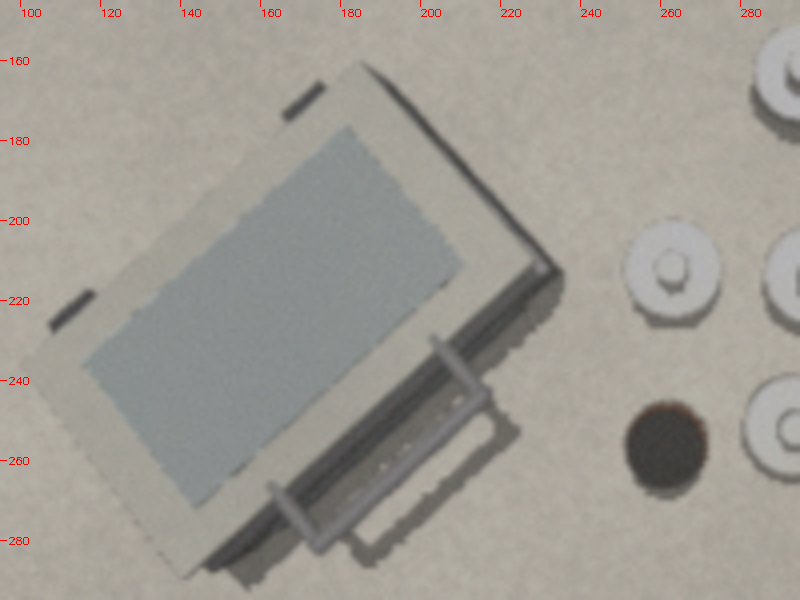

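View pics/s1.png

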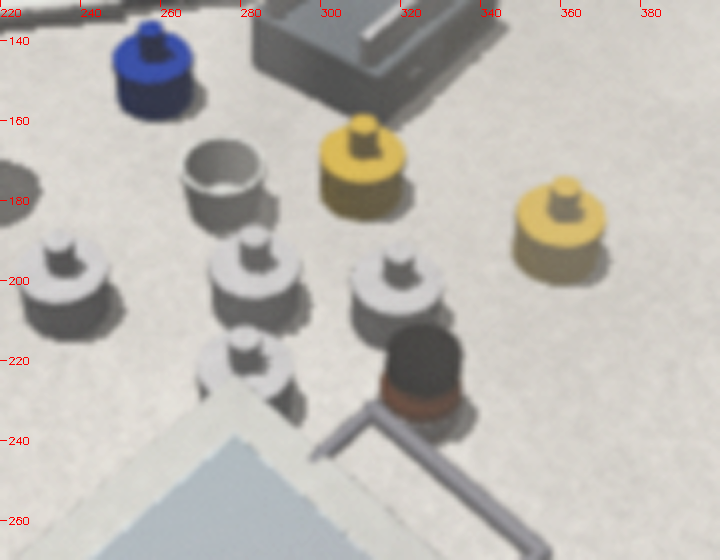

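The crops give the bar ends as top (216,244)/(175,282) and side (314,232)/(356,267). The lid's back corners in the top view are (185,160) and (100,236). The knobs in the side view are at (235,190), (281,214), (283,189) and (319,192).

```bash
python3 - <<'E'
import cv2,numpy as np
from h import *
t=cv2.imread("pics/top0.png");s=cv2.imread("pics/side0.png")
crop(t,280,145,180,150,4,"pics/a.png"); crop(s,270,95,90,70,4,"pics/b.png")
a=cv2.imread("pics/a.png");b=cv2.imread("pics/b.png");
a[:280,0:0]=0
o=np.zeros((600,800,3),np.uint8)
crop(t,280,145,180,150,3,"pics/a.png");a=cv2.imread("pics/a.png");o[:450,:540]=a[:450,:540]
crop(s,275,95,86,65,3,"pics/b.png");b=cv2.imread("pics/b.png");o[:b.shape[0],542:542+b.shape[1]]=b
crop(s,340,290,40,90,3,"pics/b.png");b=cv2.imread("pics/b.png")[:,:250]
o[250:250+b.shape[0],542:542+b.shape[1]]=b
cv2.imwrite("pics/c1.png",o)
ct=cams.capture("top");cs=cams.capture("side")
for n,p,q in [("barR",(216,244),(314,232)),("barL",(175,282),(356,267.5)),("lidFR?",(230,211),(279.5,226)),("lidBL",(100,236),(313,352)),("lidBR",(185,160.5),(224,268)),("lidFL",(141,289.5),(366,300)),("tinC knob",(262.5,211.5),(281,214))]:
    P,e=tri(ct,p,cs,q); print(n,np.round(P*1000),round(e,1))
for p in [(185,160.5),(100,236)]: print(np.round(plane(ct,p,.091)*1000))
E
```

```text
barR [471. 112. 123.] 2.4
barL [389. 202. 124.] 0.7
lidFR? [545.  84. 106.] 1.1
lidBL [484. 372. 114.] 12.4
lidBR [659. 189.  95.] 5.5
lidFL [376. 275. 126.] 3.2
tinC knob [544.  11.  62.] 1.8
[663. 190.  91.]
[489. 383.  91.]
```

View pics/c1.png

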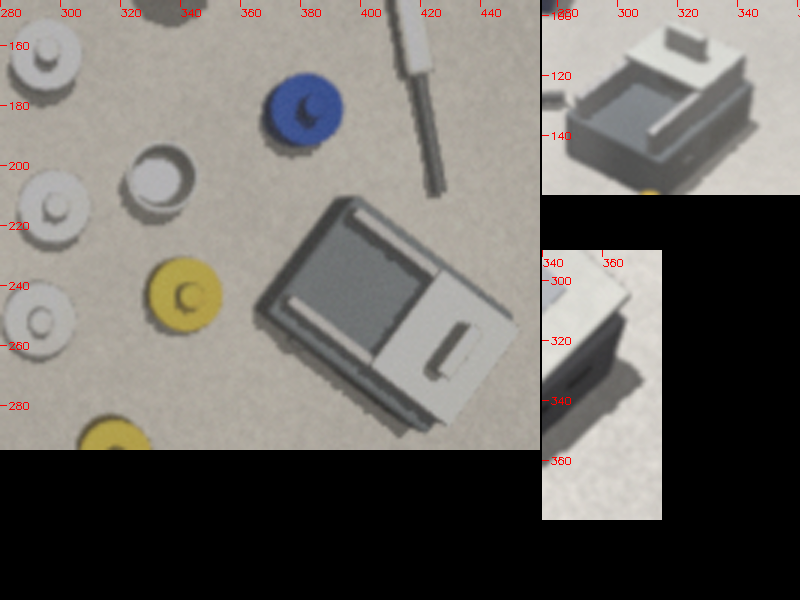

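The third picture gives the remaining knobs in the top view, A (295.7,161.7), B (299,213) and D (293.3,252.3). The tab top is near (434.7,262.3) in top and (323.5,107.5) in side.

```bash
python3 - <<'E'
from h import *
ct=cams.capture("top");cs=cams.capture("side")
for n,p,q in [("A",(295.7,161.7),(235,190)),("B",(299,213),(283.5,189)),("C",(262.5,211.5),(281,214)),("D",(293.3,252.3),(319.5,193)),("tabtop",(434.7,262.3),(323.5,107.5)),("jar",(261.5,257),(326,216)),("cup",(332,204),(275.5,172))]:
    P,e=tri(ct,p,cs,q); print(n,np.round(P*1000),round(e,1))
E
python3 -m inch '[[4,4.5,0,7,3],[8,9,0,14,2.6],[12,13,0,21,2.6],[16,17,0,28,2.6],[19,20,0,35,2.6],[22,24,0,42,2.6],[22,28,0,49,2.6],[22,32,0,56,2.6],[22,36,0,63,2.6],[22,40,0,70,2.6]]'
python3 -m inch '[[0,4,0,7,2.6],[0,8,0,14,2.6],[0,12,0,21,2.6],[0,16,0,28,2.6],[0,20,0,35,2.6],[0,24,0,41.6,2.6],[0,28,0,41.6,2.6],[0,32,0,41.6,2.6],[-0.8,34.3,0,41.6,2.6],[-0.8,34.3,0,41.6,2.6]]'
```

```text
A [663. -68.  61.] 1.9
B [540. -75.  59.] 2.3
C [544.  11.  62.] 1.8
D [449. -61.  61.] 0.1
tabtop [ 427. -383.   93.] 1.3
jar [437.  14.  60.] 2.1
cup [ 563. -157.   40.] 0.8
time_s: 1.13
position: [0.4329, -0.2415, 0.2226]
tcp_rot: [[-0.014, 1.0, 0.001], [1.0, 0.014, -0.0], [-0.0, 0.001, -1.0]]
force: [1.6, -0.3, -0.2]
opening: 0.346
grasp_force: 0.0
time_s: 1.97
position: [0.4218, 0.1036, 0.2225]
tcp_rot: [[-0.674, 0.739, -0.002], [0.739, 0.674, 0.002], [0.002, -0.0, -1.0]]
force: [0.1, -0.4, -0.8]
opening: 0.297
grasp_force: 0.0
```

```bash
python3 -m inch '[[0.8,4,0,0,2.6],[0.8,5.3,0,0,2.6],[0.8,5.3,0,0,2.6],[0.8,5.3,0,0,2.6]]'
python3 - <<'E'
from h import *
ct=cams.capture("top");cs=cams.capture("side")
o=np.zeros((600,800,3),np.uint8)
o[:420,:560]=ct["image"]; crop(cs["image"],270,180,120,130,5,"pics/b.png"); 
cv2.imwrite("pics/t2.png",o[:420,:560])
print(readout.read_state()["position"],proj(cs,readout.read_state()["position"]))
E
```

```text
time_s: 2.3
position: [0.432, 0.1525, 0.2225]
tcp_rot: [[-0.671, 0.742, -0.0], [0.742, 0.671, -0.001], [-0.001, -0.001, -1.0]]
force: [0.3, -0.8, -0.3]
opening: 0.3
grasp_force: 0.0
[0.43187588 0.15172927 0.22244882] [337.37466934 215.81138803]
```

View pics/t2.png

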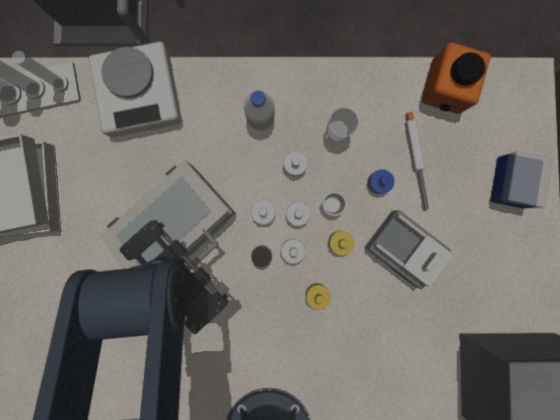

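View pics/b.png

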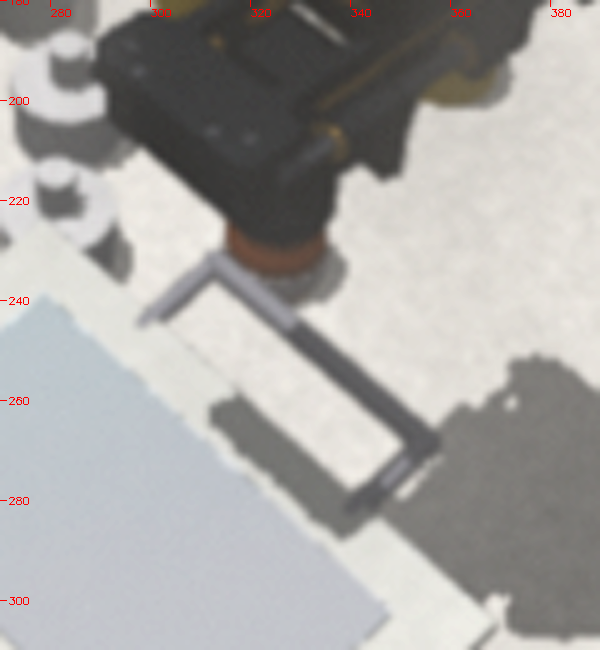

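The top view confirms there is no fifth tin; only four stand among the ware. The bar lies at side (314,231)–(356,269), right under the gripper. I'll go down and pinch it.

```bash
python3 -m inch '[[0,0.4,-4,0,2.6],[0,0.4,-8,0,2.6],[0,0.4,-10,0,2.6],[0,0.4,-11.2,0,2.6],[0,0.4,-11.2,0,2.6],[0,0.4,-11.2,0,2.6],[0,0.4,-11.2,0,0.6],[0,0.4,-11.2,0,0.6],[0,0.4,-11.2,0,0.6],[0,0.4,-11.2,0,0.6]]'
python3 -m inch '[[0,0,0,0,0.6],[0,0,0,0,0.6],[0,0,0,0,0.6]]'
```

```text
time_s: 3.23
position: [0.4339, 0.1574, 0.1117]
tcp_rot: [[-0.669, 0.743, 0.005], [0.743, 0.669, 0.002], [-0.002, 0.005, -1.0]]
force: [2.0, 3.0, 0.7]
opening: 0.121
grasp_force: 30.0
time_s: 3.48
position: [0.4338, 0.1574, 0.1112]
tcp_rot: [[-0.67, 0.743, 0.004], [0.743, 0.67, 0.001], [-0.002, 0.004, -1.0]]
force: [3.2, 3.3, -0.2]
opening: 0.122
grasp_force: 30.0
```

```bash
python3 - <<'E'
import numpy as np
p0=.23
for p in np.arange(.23,1.95,.14):
    d=19.8*(np.cos(p0)-np.cos(p)); print(round(p,2),np.round([d*.743,d*.669,19.8*(np.sin(p)-np.sin(p0))],1))
E
```

```text
0.23 [0. 0. 0.]
0.37 [0.6 0.5 2.6]
0.51 [1.5 1.3 5.2]
0.65 [2.6 2.4 7.5]
0.79 [4.  3.6 9.6]
0.93 [ 5.5  5.  11.4]
1.07 [ 7.3  6.5 12.9]
1.21 [ 9.1  8.2 14. ]
1.35 [11.1 10.  14.8]
1.49 [13.1 11.8 15.2]
1.63 [15.2 13.7 15.3]
1.77 [17.2 15.5 14.9]
1.91 [19.2 17.3 14.2]
```

```bash
python3 -m inch '[[0.3,0.2,1.3,0,0.6],[0.6,0.5,2.6,0,0.6],[1,0.9,4,0,0.6],[1.5,1.3,5.2,0,0.6],[2,1.8,6.4,0,0.6],[2.6,2.4,7.5,0,0.6],[2.6,2.4,7.5,0,0.6]]'
```

```text
time_s: 4.07
position: [0.4584, 0.1798, 0.1867]
tcp_rot: [[-0.671, 0.741, 0.0], [0.741, 0.671, -0.003], [-0.003, -0.002, -1.0]]
force: [0.5, -4.1, 2.4]
opening: 0.123
grasp_force: 30.0
```

```bash
python3 -m inch '[[0.7,0.6,1.1,0,0.6],[1.4,1.2,2.1,0,0.6],[2.1,1.9,3,0,0.6],[2.9,2.6,3.9,0,0.6],[4.7,4.1,5.4,0,0.6],[6.5,5.8,6.5,0,0.6],[6.5,5.8,6.5,0,0.6]]'
python3 -m inch '[[1,0.9,0.5,0,0.6],[2,1.8,0.8,0,0.6],[3,2.7,1,0,0.6],[4,3.6,1.2,0,0.6],[5,4.5,1.3,0,0.6],[6.1,5.5,1.3,0,0.6],[7.1,6.4,1.2,0,0.6],[8.1,7.3,0.9,0,0.6],[8.5,7.7,0.8,0,0.6],[8.5,7.7,0.8,0,0.6]]'
```

```text
time_s: 4.65
position: [0.5235, 0.2388, 0.2546]
tcp_rot: [[-0.67, 0.742, 0.0], [0.742, 0.67, -0.002], [-0.001, -0.001, -1.0]]
force: [-6.8, -3.4, 23.4]
opening: 0.126
grasp_force: 30.0
time_s: 5.48
position: [0.6093, 0.317, 0.2601]
tcp_rot: [[-0.67, 0.742, 0.004], [0.742, 0.67, 0.002], [-0.001, 0.004, -1.0]]
force: [2.8, 2.7, 6.4]
opening: 0.122
grasp_force: 30.0
```

The force was modest and the bar followed the arc. I'll release it, rise, look, and go over tin C.

```bash
python3 -m inch '[[0,0,0,0,2.6],[0,0,0,0,2.6],[0,0,0,0,2.6],[0,0,2,0,2.6],[0,0,5,0,3],[0,0,8,0,4],[0,0,8,0,4]]'
python3 -m inch '[[-1,-4,0,-7,4],[-2,-8,0,-14,4],[-3,-12,0,-21,4],[-4,-16,0,-28,4],[-4.5,-20,0,-35,4],[-5,-24,0,-42,4],[-6,-28,0,-49,4],[-6.5,-30.6,0,-56,4],[-6.5,-30.6,0,-63,4],[-6.5,-30.6,0,-70,4]]'
python3 -m inch '[[0,0,0,-7,4],[0,0,0,-14,4],[0,0,0,-20,4],[0,0,0,-20,4]]'
python3 - <<'E'
from h import *
ct=cams.capture("top");cs=cams.capture("side")
cv2.imwrite("pics/s3.png",cs["image"]);cv2.imwrite("pics/t3.png",ct["image"])
print(readout.read_state()["position"])
E
```

```text
time_s: 6.07
position: [0.6101, 0.3162, 0.3447]
tcp_rot: [[-0.67, 0.743, 0.009], [0.743, 0.67, 0.003], [-0.004, 0.009, -1.0]]
force: [0.3, 0.7, 1.5]
opening: 0.411
grasp_force: 0.0
time_s: 6.9
position: [0.5413, 0.0077, 0.3373]
tcp_rot: [[0.478, 0.879, -0.003], [0.879, -0.478, 0.0], [-0.001, -0.003, -1.0]]
force: [1.0, 0.8, -0.4]
opening: 0.457
grasp_force: 0.0
time_s: 7.23
position: [0.5417, 0.0096, 0.3373]
tcp_rot: [[0.744, 0.668, -0.003], [0.668, -0.744, 0.0], [-0.002, -0.002, -1.0]]
force: [0.4, -0.4, 0.3]
opening: 0.463
grasp_force: 0.0
[0.54203602 0.00978097 0.33763298]
```

View pics/t3.png

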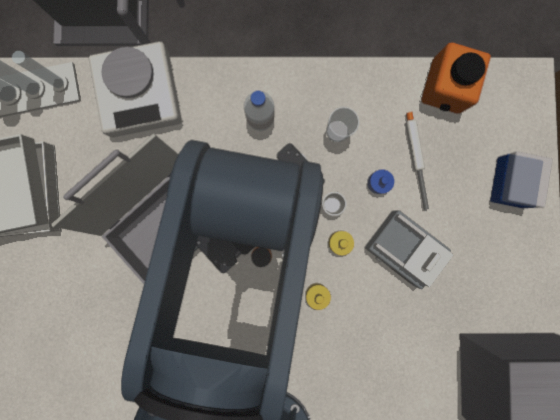

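The top view shows the lid thrown back, with the bar at (100,175), and the chamber open. Next I grasp tin C.

```bash
python3 -m inch '[[0.2,0.1,-4,0,4],[0.2,0.1,-8,0,4],[0.2,0.1,-12,0,4],[0.2,0.1,-16,0,4],[0.2,0.1,-20,0,4],[0.2,0.1,-23,0,4],[0.2,0.1,-24,0,4],[0.2,0.1,-24,0,4]]'
python3 - <<'E'
from h import *
cs=cams.capture("side"); crop(cs["image"],200,140,200,130,4,"pics/s4.png")
print(readout.read_state()["position"],proj(cs,readout.read_state()["position"]))
E
```

```text
time_s: 8.0
position: [0.5426, 0.0112, 0.0958]
tcp_rot: [[0.742, 0.671, -0.007], [0.671, -0.742, 0.001], [-0.004, -0.006, -1.0]]
force: [-1.0, 0.5, 0.1]
opening: 0.459
grasp_force: 0.0
[0.54450308 0.01084619 0.09791608] [280.3677138 203.8844247]
```

View pics/s4.png

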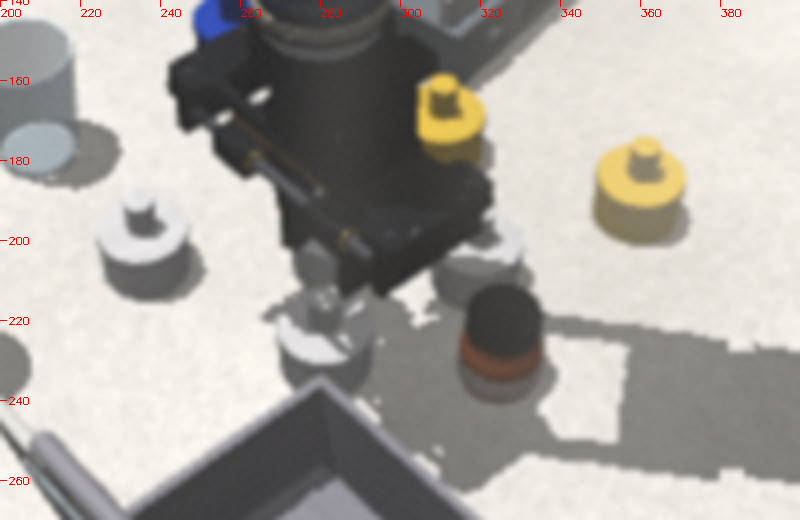

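```bash
python3 -m inch '[[0,0,-2.5,0,4],[0,0,-4.5,0,4],[0,0,-5.2,0,4],[0,0,-5.2,0,4],[0,0,-5.2,0,1.4],[0,0,-5.2,0,1.4],[0,0,-5.2,0,1.4],[0,0,-5.2,0,1.4]]'
python3 -m inch '[[0,0,2.5,0,1.4],[0,0,6,0,1.4],[0,0,10,0,1.4],[0,0,14,0,1.4],[0,0,15,0,1.4],[0,0,15,0,1.4]]'
python3 - <<'E'
from h import *
cs=cams.capture("side"); cv2.imwrite("pics/s5.png",cs["image"])
print(plane(cs,(280,234.5),.082),proj(cs,(.5424,.080,.082)))
C=np.array([.515,.2315]);u=np.array([.743,.669]);v=np.array([-.669,.743])
for a,b in [(-81,-131),(-81,131),(81,131),(81,-131)]: print(a,b,proj(cs,np.r_[C+a/1e3*u+b/1e3*v,.082]))
crop(cs["image"],200,190,200,150,4,"pics/s5.png")
E
```

```text
time_s: 8.72
position: [0.5457, 0.0108, 0.0478]
tcp_rot: [[0.743, 0.67, 0.002], [0.67, -0.743, -0.0], [0.001, 0.002, -1.0]]
force: [-0.1, 1.4, 0.9]
opening: 0.242
grasp_force: 0.9
time_s: 9.22
position: [0.5475, 0.0104, 0.2006]
tcp_rot: [[0.742, 0.67, 0.009], [0.67, -0.742, -0.002], [0.006, 0.007, -1.0]]
force: [0.7, -0.7, -0.8]
opening: 0.219
grasp_force: 30.0
[0.54339818 0.08892046 0.082     ] [280.55160716 231.37977677]
-81 -131 [280.52704554 231.37174677]
-81 131 [367.86353742 311.09242727]
81 131 [306.66573303 364.7786664 ]
81 -131 [221.79671714 271.02750209]
```

View pics/s5.png

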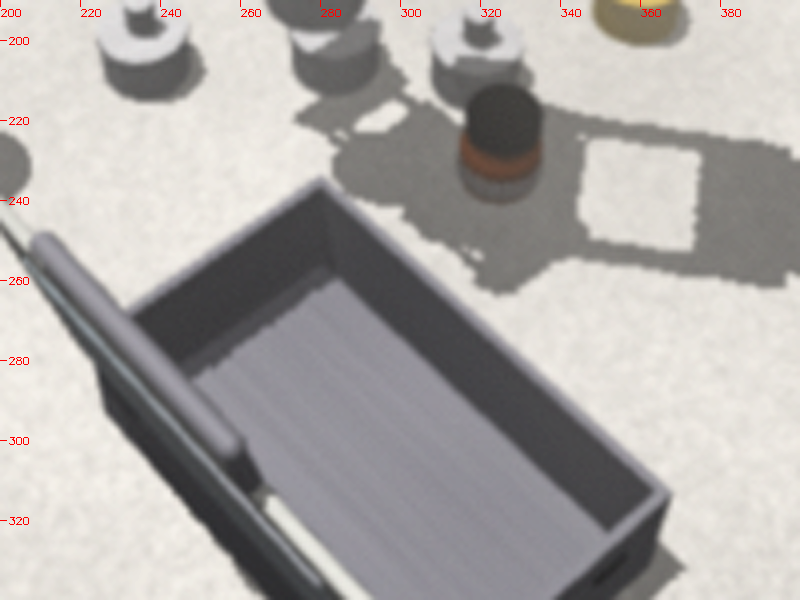

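Tin C is gripped. In the side view the open chamber's front corners sit at (280,234) and (367,313), about 2 px below the prediction, so I shift the centre to (0.515, 0.235) and place C at the back left.

```bash
python3 -m inch '[[-0.6,4,0,0,1.4],[-1.2,8,0,0,1.4],[-1.7,12,0,0,1.4],[-2.3,16,0,0,1.4],[-2.9,20,0,0,1.4],[-3.4,24,0,0,1.4],[-4,27,0,0,1.4],[-4,28.6,0,0,1.4],[-4,28.6,0,0,1.4],[-4,28.6,0,0,1.4]]'
python3 -m inch '[[0,0,-4,0,1.4],[0,0,-8,0,1.4],[0,0,-11,0,1.4],[0,0,-13,0,1.4],[0,0,-14,0,1.4],[0,0,-14.5,0,1.4],[0,0,-14.5,0,1.4],[0,0,-14.5,0,1.4]]'
```

```text
time_s: 10.1
position: [0.503, 0.2968, 0.1937]
tcp_rot: [[0.741, 0.671, -0.005], [0.671, -0.741, -0.002], [-0.005, -0.002, -1.0]]
force: [-0.3, -0.5, -1.7]
opening: 0.215
grasp_force: 30.0
time_s: 10.77
position: [0.503, 0.2947, 0.0529]
tcp_rot: [[0.743, 0.669, -0.005], [0.669, -0.743, -0.002], [-0.005, -0.002, -1.0]]
force: [-5.3, -1.7, 11.2]
opening: 0.222
grasp_force: 30.0
```

```bash
python3 -m inch '[[0,0,0.1,0,4],[0,0,0.1,0,4],[0,0,0.1,0,4],[0,0,0.1,0,4],[0,0,3,0,4],[0,0,7,0,4],[0,0,11,0,4],[0,0,12,0,4],[0,0,12,0,4]]'
python3 -m inch '[[0.4,-4,0,0,4],[0.8,-8,0,0,4],[1.2,-12,0,0,4],[1.6,-16,0,0,4],[2,-20,0,0,4],[2.4,-24,0,0,4],[2.8,-28,0,0,4],[3.2,-32,0,0,4],[3.7,-36,0,0,4],[3.7,-37,0,0,4]]'
python3 -m inch '[[0,0,-2,0,4],[0,0,-5.5,0,4],[0,0,-6,0,4],[0,0,-6,0,4]]'
python3 - <<'E'
from h import *
cs=cams.capture("side"); crop(cs["image"],200,140,200,150,4,"pics/s6.png")
print(readout.read_state()["position"],proj(cs,readout.read_state()["position"]))
E
```

```text
time_s: 11.52
position: [0.5077, 0.2977, 0.1753]
tcp_rot: [[0.743, 0.67, 0.008], [0.67, -0.743, 0.003], [0.008, 0.003, -1.0]]
force: [-0.3, -0.4, -0.5]
opening: 0.462
grasp_force: 0.0
time_s: 12.35
position: [0.5425, -0.079, 0.1696]
tcp_rot: [[0.746, 0.666, -0.001], [0.666, -0.746, -0.002], [-0.002, 0.001, -1.0]]
force: [-0.2, -0.2, 1.0]
opening: 0.457
grasp_force: 0.0
time_s: 12.68
position: [0.5387, -0.072, 0.1081]
tcp_rot: [[0.743, 0.67, -0.009], [0.67, -0.743, 0.003], [-0.004, -0.008, -1.0]]
force: [1.4, 0.2, 0.3]
opening: 0.465
grasp_force: 0.0
[ 0.540327   -0.07233302  0.10988868] [282.92914961 175.44212907]
```

View pics/s6.png

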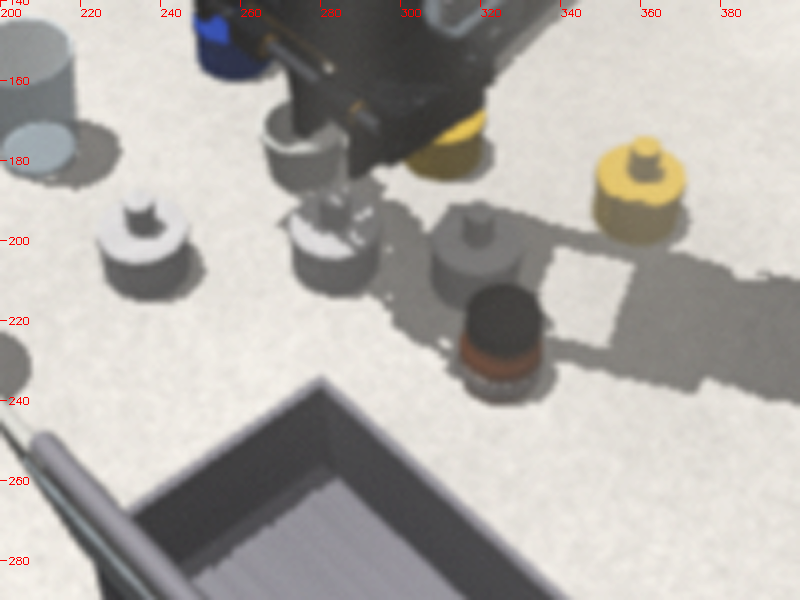

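B and the other tins are in place, and the gripper is centred over B's knob at (283,189).

```bash
python3 -m inch '[[0,-0.3,-3,0,4],[0,-0.3,-5.5,0,4],[0,-0.3,-6.2,0,4],[0,-0.3,-6.2,0,4],[0,-0.3,-6.2,0,1.4],[0,-0.3,-6.2,0,1.4],[0,-0.3,-6.2,0,1.4],[0,-0.3,-6.2,0,1.4],[0,-0.3,-6.2,0,1.4]]'
python3 -m inch '[[0,0,2.5,0,1.4],[0,0,6,0,1.4],[0,0,10,0,1.4],[0,0,14,0,1.4],[0,0,15,0,1.4],[0,0,15,0,1.4]]'
python3 -m inch '[[0.6,4,0,0,1.4],[1.1,8,0,0,1.4],[1.6,12,0,0,1.4],[2.1,16,0,0,1.4],[2.6,20,0,0,1.4],[3.1,24,0,0,1.4],[3.5,27,0,0,1.4],[3.5,29.6,0,0,1.4],[3.5,29.6,0,0,1.4],[3.5,29.6,0,0,1.4]]'
```

```text
time_s: 13.48
position: [0.542, -0.076, 0.0505]
tcp_rot: [[0.743, 0.67, 0.001], [0.67, -0.743, 0.0], [0.0, 0.0, -1.0]]
force: [-1.1, 1.0, 4.8]
opening: 0.222
grasp_force: 29.9
time_s: 13.98
position: [0.5445, -0.0771, 0.2034]
tcp_rot: [[0.743, 0.67, 0.009], [0.67, -0.743, -0.003], [0.004, 0.008, -1.0]]
force: [1.3, 0.3, -2.3]
opening: 0.217
grasp_force: 29.9
time_s: 14.82
position: [0.575, 0.2209, 0.1966]
tcp_rot: [[0.741, 0.672, -0.005], [0.672, -0.741, -0.001], [-0.005, -0.002, -1.0]]
force: [0.1, -1.0, -2.7]
opening: 0.224
grasp_force: 29.9
```

```bash
python3 -m inch '[[0,0,-4,0,1.4],[0,0,-8,0,1.4],[0,0,-11,0,1.4],[0,0,-13,0,1.4],[0,0,-13.7,0,1.4],[0,0,-14.1,0,1.4],[0,0,-14.1,0,1.4],[0,0,-14.1,0,1.4]]'
python3 -m inch '[[0,0,0,0,4],[0,0,0,0,4],[0,0,0,0,4],[0,0,0,0,4],[0,0,3,0,4],[0,0,7,0,4],[0,0,11,0,4],[0,0,12,0,4],[0,0,12,0,4]]'
python3 -m inch '[[-1.5,-3.5,0,0,4],[-3,-7,0,0,4],[-4.5,-10.5,0,0,4],[-6,-14,0,0,4],[-7.5,-17.5,0,0,4],[-9,-21,0,0,4],[-10.5,-24.5,0,0,4],[-12.6,-28.2,0,0,4],[-12.6,-28.2,0,0,4],[-12.6,-28.2,0,0,4]]'
python3 - <<'E'
from h import *
cs=cams.capture("side"); crop(cs["image"],200,140,190,150,4,"pics/s7.png")
s=cs["image"]; a=cv2.imread("pics/side0.png")
print(readout.read_state()["position"])
# knob shift check against the first picture
for n,(x,y) in {"A":(235,190),"D":(319,193)}.items():
    r=cv2.matchTemplate(cv2.cvtColor(s[y-35:y+45,x-45:x+45],6),cv2.cvtColor(a[y-8:y+18,x-12:x+12],6),cv2.TM_CCOEFF_NORMED); _,m,_,l=cv2.minMaxLoc(r); print(n,m,l[0]-33,l[1]-27)
E
```

```text
time_s: 15.48
position: [0.5779, 0.2192, 0.0592]
tcp_rot: [[0.743, 0.669, 0.002], [0.669, -0.743, 0.0], [0.002, 0.001, -1.0]]
force: [-0.5, -0.2, -2.1]
opening: 0.216
grasp_force: 29.9
time_s: 16.23
position: [0.58, 0.2205, 0.1834]
tcp_rot: [[0.742, 0.67, 0.01], [0.67, -0.742, 0.002], [0.009, 0.005, -1.0]]
force: [0.1, 0.1, 0.4]
opening: 0.461
grasp_force: 0.0
time_s: 17.07
position: [0.4491, -0.0637, 0.1774]
tcp_rot: [[0.746, 0.666, -0.003], [0.666, -0.746, 0.001], [-0.001, -0.003, -1.0]]
force: [0.5, -0.2, 0.3]
opening: 0.456
grasp_force: 0.0
[ 0.44994854 -0.06253582  0.17757496]
A 0.9996898770332336 0 0
D 0.7026193737983704 0 0
```

```bash
python3 -m inch '[[0,0.1,-4,0,3.6],[0,0.1,-8,0,3.6],[0,0.1,-11,0,3.6],[0,0.1,-12.5,0,3.6],[0,0.1,-13,0,3.6],[0,0.1,-13,0,3.6]]'
python3 -m inch '[[0,0,0,0,1.4],[0,0,0,0,1.4],[0,0,0,0,1.4],[0,0,0,0,1.4]]'
python3 -m inch '[[0,0,2.5,0,1.4],[0,0,6,0,1.4],[0,0,10,0,1.4],[0,0,14,0,1.4],[0,0,15,0,1.4],[0,0,15,0,1.4]]'
python3 -m inch '[[0.1,4,0,0,1.4],[0.2,8,0,0,1.4],[0.3,12,0,0,1.4],[0.4,16,0,0,1.4],[0.5,20,0,0,1.4],[0.6,24,0,0,1.4],[0.7,28,0,0,1.4],[0.7,31,0,0,1.4],[0.7,31,0,0,1.4],[0.7,31,0,0,1.4]]'
```

```text
time_s: 17.62
position: [0.4504, -0.0595, 0.0469]
tcp_rot: [[0.741, 0.671, -0.003], [0.671, -0.741, 0.002], [-0.001, -0.003, -1.0]]
force: [-0.8, 0.7, -0.1]
opening: 0.413
grasp_force: 0.0
time_s: 17.95
position: [0.4514, -0.0612, 0.0496]
tcp_rot: [[0.743, 0.67, 0.002], [0.67, -0.743, -0.001], [0.001, 0.002, -1.0]]
force: [-0.5, 1.1, -1.7]
opening: 0.22
grasp_force: 30.0
time_s: 18.45
position: [0.4533, -0.0621, 0.2026]
tcp_rot: [[0.743, 0.67, 0.01], [0.67, -0.743, -0.004], [0.005, 0.009, -1.0]]
force: [0.4, 0.2, -1.6]
opening: 0.218
grasp_force: 30.0
time_s: 19.28
position: [0.4564, 0.2497, 0.197]
tcp_rot: [[0.74, 0.672, -0.003], [0.672, -0.74, -0.001], [-0.003, -0.001, -1.0]]
force: [0.8, -0.3, -2.0]
opening: 0.217
grasp_force: 30.0
```

```bash
python3 -m inch '[[0,0,-4,0,1.4],[0,0,-8,0,1.4],[0,0,-11,0,1.4],[0,0,-13,0,1.4],[0,0,-13.8,0,1.4],[0,0,-14.2,0,1.4],[0,0,-14.2,0,1.4],[0,0,-14.2,0,1.4]]'
python3 -m inch '[[0,0,0,0,4],[0,0,0,0,4],[0,0,0,0,4],[0,0,0,0,4],[0,0,3,0,4],[0,0,7,0,4],[0,0,11,0,4],[0,0,12,0,4],[0,0,12,0,4]]'
python3 -m inch '[[2,-3.2,0,0,4],[4,-6.4,0,0,4],[6,-9.6,0,0,4],[8.2,-12.8,0,0,4],[10.4,-16,0,0,4],[12.6,-19.2,0,0,4],[14.8,-22.4,0,0,4],[17,-25.6,0,0,4],[19.2,-28.8,0,0,4],[20.7,-31.7,0,0,4]]'
python3 -m inch '[[0,0,0,0,3.6],[0,0,0,0,3.6]]'
python3 - <<'E'
from h import *
cs=cams.capture("side"); s=cs["image"]; a=cv2.imread("pics/side0.png"); cv2.imwrite("pics/s8.png",s)
print(readout.read_state()["position"])
for n,(x,y) in {"A":(235,190)}.items():
    r=cv2.matchTemplate(cv2.cvtColor(s[y-35:y+45,x-45:x+45],6),cv2.cvtColor(a[y-8:y+18,x-12:x+12],6),cv2.TM_CCOEFF_NORMED); _,m,_,l=cv2.minMaxLoc(r); print(n,m,l[0]-33,l[1]-27)
E
```

```text
time_s: 19.95
position: [0.4586, 0.2482, 0.0572]
tcp_rot: [[0.743, 0.669, 0.001], [0.669, -0.743, 0.0], [0.001, 0.001, -1.0]]
force: [0.0, 0.1, -0.7]
opening: 0.217
grasp_force: 30.0
time_s: 20.7
position: [0.4605, 0.2497, 0.1803]
tcp_rot: [[0.742, 0.67, 0.009], [0.67, -0.742, 0.003], [0.008, 0.004, -1.0]]
force: [-0.1, 0.2, 0.3]
opening: 0.456
grasp_force: 0.0
time_s: 21.53
position: [0.6656, -0.0704, 0.1739]
tcp_rot: [[0.743, 0.669, -0.002], [0.669, -0.743, 0.0], [-0.001, -0.002, -1.0]]
force: [0.5, 0.6, -0.4]
opening: 0.461
grasp_force: 0.0
time_s: 21.7
position: [0.6643, -0.07, 0.1737]
tcp_rot: [[0.745, 0.667, -0.004], [0.667, -0.745, 0.001], [-0.002, -0.003, -1.0]]
force: [-0.9, -0.2, 0.2]
opening: 0.429
grasp_force: 0.0
[ 0.66342318 -0.0683182   0.17396668]
A 0.7682508826255798 0 0
```

```bash
python3 -m inch '[[0,0,-4,0,3.6],[0,0,-8,0,3.6],[0,0,-11,0,3.6],[0,0,-12.2,0,3.6],[0,0,-12.6,0,3.6],[0,0,-12.6,0,3.6]]'
python3 -m inch '[[0,0,0,0,1.4],[0,0,0,0,1.4],[0,0,0,0,1.4],[0,0,0,0,1.4]]'
python3 -m inch '[[0,0,2.5,0,1.4],[0,0,6,0,1.4],[0,0,10,0,1.4],[0,0,14,0,1.4],[0,0,15,0,1.4],[0,0,15,0,1.4]]'
python3 -m inch '[[-2,3.5,0,0,1.4],[-4,7,0,0,1.4],[-6,10.5,0,0,1.4],[-8,14,0,0,1.4],[-10,17.5,0,0,1.4],[-12,21,0,0,1.4],[-14.1,24.3,0,0,1.4],[-14.1,24.3,0,0,1.4],[-14.1,24.3,0,0,1.4]]'
```

```text
time_s: 22.25
position: [0.6641, -0.067, 0.0497]
tcp_rot: [[0.742, 0.671, -0.002], [0.671, -0.742, 0.001], [-0.001, -0.002, -1.0]]
force: [-0.1, 0.4, -0.7]
opening: 0.417
grasp_force: 0.0
time_s: 22.58
position: [0.6656, -0.068, 0.0524]
tcp_rot: [[0.743, 0.67, 0.002], [0.67, -0.743, 0.0], [0.002, 0.001, -1.0]]
force: [-1.0, 2.5, 5.0]
opening: 0.217
grasp_force: 30.0
time_s: 23.08
position: [0.6678, -0.069, 0.2058]
tcp_rot: [[0.743, 0.67, 0.01], [0.67, -0.743, -0.003], [0.006, 0.009, -1.0]]
force: [0.1, -0.5, -2.3]
opening: 0.219
grasp_force: 30.0
time_s: 23.83
position: [0.5207, 0.1763, 0.1984]
tcp_rot: [[0.74, 0.673, -0.005], [0.673, -0.74, -0.001], [-0.005, -0.003, -1.0]]
force: [0.5, -0.4, -1.9]
opening: 0.214
grasp_force: 30.0
```

```bash
python3 -m inch '[[0,0,-4,0,1.4],[0,0,-8,0,1.4],[0,0,-11,0,1.4],[0,0,-13,0,1.4],[0,0,-13.7,0,1.4],[0,0,-14,0,1.4],[0,0,-14,0,1.4],[0,0,-14,0,1.4]]'
python3 -m inch '[[0,0,0,0,4],[0,0,0,0,4],[0,0,0,0,4],[0,0,0,0,4],[0,0,3,0,4],[0,0,7,0,4],[0,0,11,0,4],[0,0,15,0,4],[0,0,18,0,4],[0,0,18,0,4]]'
python3 -m inch '[[-0.8,-4,0,0,4],[-1.6,-8,0,0,4],[-2.4,-12,0,0,4],[-3.2,-16,0,0,4],[-4,-20,0,0,4],[-4.8,-24,0,0,4],[-5.6,-28,0,0,4],[-6.4,-32,0,0,4],[-6.4,-32,0,0,4]]'
python3 - <<'E'
from h import *
ct=cams.capture("top");cs=cams.capture("side")
a=ct["image"][100:320,50:300];b=cs["image"][180:400,190:400]
o=np.zeros((440,800,3),np.uint8); o[:,:400]=cv2.resize(a[:, :200],(400,440),interpolation=2); o[:,400:]=cv2.resize(b[:,:200],(400,440),interpolation=2)
cv2.imwrite("pics/o9.png",cv2.convertScaleAbs(o,alpha=1.3)); cv2.imwrite("pics/t9.png",ct["image"]); print(readout.read_state()["position"])
E
```

```text
time_s: 24.5
position: [0.5251, 0.1742, 0.0609]
tcp_rot: [[0.743, 0.669, 0.002], [0.669, -0.743, 0.0], [0.001, 0.001, -1.0]]
force: [0.0, 0.1, -1.5]
opening: 0.218
grasp_force: 30.0
time_s: 25.33
position: [0.5284, 0.1756, 0.2481]
tcp_rot: [[0.742, 0.67, 0.016], [0.67, -0.742, 0.002], [0.013, 0.009, -1.0]]
force: [0.3, -1.2, 0.8]
opening: 0.465
grasp_force: 0.0
time_s: 26.08
position: [0.4596, -0.1523, 0.2407]
tcp_rot: [[0.747, 0.664, 0.001], [0.664, -0.747, -0.005], [-0.002, 0.004, -1.0]]
force: [0.4, 0.3, -0.0]
opening: 0.459
grasp_force: 0.0
[ 0.45946256 -0.1466256   0.2403547 ]
```

View pics/o9.png

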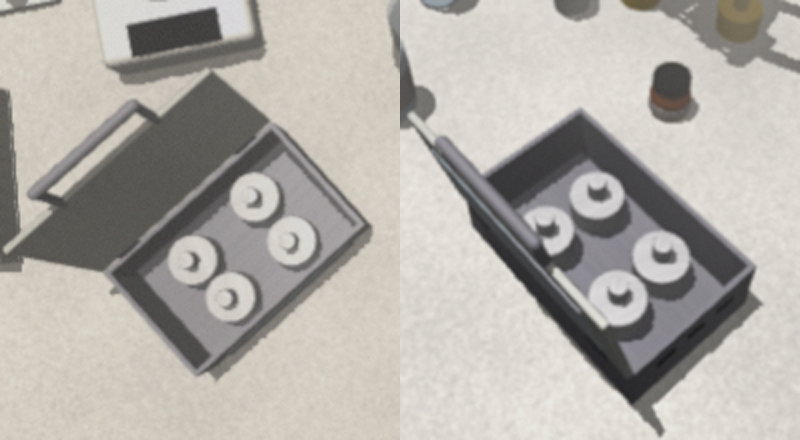

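All four tins stand upright inside, seen in both views, and the bar is near top (93,174) and side (233,276). I'll check the bar's position and go back over it.

```bash
python3 - <<'E'
from h import *
ct=cams.capture("top");cs=cams.capture("side")
for p,q in [((117.5,153.5),(211.5,252.5)),((69,195),(255,300)),((93,174),(233,276))]: print(tri(ct,p,cs,q))
E
python3 -m inch '[[0,2,4,7,2.6],[0,4,8,14,2.6],[0.5,8,10,21,2.6],[2,12,10,28,2.6],[3.5,16,10,35,2.6],[5,20,10,42,2.6],[6.5,24,10,49,2.6],[8,28,10,56,2.6],[9,31.5,10,63,2.6],[10.5,35,10,70,2.6]]'
python3 -m inch '[[1,3,0,7,2.6],[2,6,0,14,2.6],[3,9,0,20,2.6],[4.5,12,0,20,2.6],[4.5,12,0,20,2.6],[4.5,12,0,20,2.6]]'
```

```text
(array([0.64773739, 0.27357451, 0.26892884]), np.float64(0.4680447764641565))
(array([0.57091724, 0.35965545, 0.27162348]), np.float64(0.5509362139125051))
(array([0.60887496, 0.31756725, 0.26947377]), np.float64(2.1551995682966187))
time_s: 27.12
position: [0.5619, 0.2064, 0.3404]
tcp_rot: [[-0.385, 0.923, -0.001], [0.923, 0.385, 0.0], [0.001, -0.001, -1.0]]
force: [0.1, -0.5, 0.2]
opening: 0.301
grasp_force: 0.0
time_s: 27.62
position: [0.6069, 0.3252, 0.3392]
tcp_rot: [[-0.674, 0.739, -0.002], [0.739, 0.674, -0.001], [0.001, -0.002, -1.0]]
force: [-0.3, -0.0, 0.7]
opening: 0.299
grasp_force: 0.0
```

```bash
python3 -m inch '[[0.2,-0.8,0,0,2.6],[0.2,-0.8,-3,0,2.6],[0.2,-0.8,-6,0,2.6],[0.2,-0.8,-8,0,2.6],[0.2,-0.8,-8,0,2.6],[0.2,-0.8,-8,0,0.6],[0.2,-0.8,-8,0,0.6],[0.2,-0.8,-8,0,0.6],[0.2,-0.8,-8,0,0.6]]'
python3 - <<'E'
import numpy as np
p0=1.8
for p in np.r_[np.arange(1.7,0,-.1),.02,0]:
    d=19.8*(np.cos(p0)-np.cos(p)); print(round(p,2),np.round([d*.743,d*.669,19.8*(np.sin(p)-np.sin(p0))],1))
E
```

```text
time_s: 28.37
position: [0.612, 0.3137, 0.2633]
tcp_rot: [[-0.67, 0.743, 0.005], [0.743, 0.67, 0.001], [-0.002, 0.005, -1.0]]
force: [-0.0, 0.2, 2.7]
opening: 0.13
grasp_force: 30.0
1.7 [-1.4 -1.3  0.4]
1.6 [-2.9 -2.6  0.5]
1.5 [-4.4 -3.9  0.5]
1.4 [-5.8 -5.3  0.2]
1.3 [-7.3 -6.6 -0.2]
1.2 [-8.7 -7.8 -0.8]
1.1 [-10.   -9.   -1.6]
1.0 [-11.3 -10.2  -2.6]
0.9 [-12.5 -11.2  -3.8]
0.8 [-13.6 -12.2  -5.1]
0.7 [-14.6 -13.1  -6.5]
0.6 [-15.5 -13.9  -8.1]
0.5 [-16.3 -14.6  -9.8]
0.4 [-16.9 -15.2 -11.6]
0.3 [-17.4 -15.7 -13.4]
0.2 [-17.8 -16.  -15.3]
0.1 [-18.  -16.2 -17.3]
0.02 [-18.1 -16.3 -18.9]
0.0 [-18.1 -16.3 -19.3]
```

```bash
python3 -m inch '[[-1.4,-1.3,0.4,0,0.6],[-2.9,-2.6,0.5,0,0.6],[-4.4,-3.9,0.5,0,0.6],[-5.8,-5.3,0.2,0,0.6],[-7.3,-6.6,-0.2,0,0.6],[-8.7,-7.8,-0.8,0,0.6],[-10,-9,-1.6,0,0.6],[-11.3,-10.2,-2.6,0,0.6],[-11.3,-10.2,-2.6,0,0.6]]'
python3 -m inch '[[-1.2,-1,-1.2,0,0.6],[-2.3,-2,-2.5,0,0.6],[-3.3,-2.9,-3.9,0,0.6],[-4.2,-3.7,-5.5,0,0.6],[-5,-4.4,-7.2,0,0.6],[-5.6,-5,-9,0,0.6],[-6.1,-5.5,-10.8,0,0.6],[-6.5,-5.8,-12.7,0,0.6],[-6.7,-6,-14.2,0,0.6],[-6.7,-6,-14.2,0,0.6]]'
```

```text
time_s: 29.12
position: [0.4966, 0.2096, 0.2349]
tcp_rot: [[-0.669, 0.743, 0.001], [0.743, 0.669, -0.002], [-0.002, -0.001, -1.0]]
force: [0.2, -4.7, -0.9]
opening: 0.131
grasp_force: 30.0
time_s: 29.95
position: [0.4334, 0.1526, 0.0915]
tcp_rot: [[-0.668, 0.744, 0.004], [0.744, 0.668, 0.002], [-0.001, 0.004, -1.0]]
force: [2.3, 3.9, -3.0]
opening: 0.129
grasp_force: 30.0
```

```bash
python3 -m inch '[[0,0,-0.8,0,0.6],[-0.1,-0.1,-1.5,0,0.6],[-0.1,-0.1,-1.5,0,0.6]]'
python3 -m inch '[[0,0,-0.3,0,0.6],[0,0,-0.5,0,0.6],[0,0,-0.5,0,0.6]]'
```

```text
time_s: 30.2
position: [0.4326, 0.1518, 0.0771]
tcp_rot: [[-0.669, 0.744, 0.005], [0.744, 0.669, 0.002], [-0.002, 0.005, -1.0]]
force: [2.9, 6.6, -3.0]
opening: 0.13
grasp_force: 30.0
time_s: 30.45
position: [0.4325, 0.1518, 0.0729]
tcp_rot: [[-0.669, 0.743, 0.005], [0.743, 0.669, 0.002], [-0.002, 0.005, -1.0]]
force: [3.5, 5.5, -0.2]
opening: 0.128
grasp_force: 30.0
```

```bash
python3 -m inch '[[0,0,-0.3,0,0.6],[0,0,-0.5,0,0.6],[0,0,-0.5,0,0.6]]'
python3 -m inch '[[0,0,-0.3,0,0.6],[0,0,-0.4,0,0.6],[0,0,-0.4,0,0.6]]'
```

```text
time_s: 30.7
position: [0.4328, 0.1515, 0.0708]
tcp_rot: [[-0.67, 0.743, 0.008], [0.743, 0.67, 0.001], [-0.004, 0.007, -1.0]]
force: [-2.0, 3.4, 29.0]
opening: 0.128
grasp_force: 30.0
time_s: 30.95
position: [0.4331, 0.1512, 0.0677]
tcp_rot: [[-0.67, 0.742, 0.009], [0.742, 0.67, 0.001], [-0.005, 0.007, -1.0]]
force: [-2.5, 0.6, 38.6]
opening: 0.126
grasp_force: 30.0
```

The upward force jumped to 29 N at the stop, so the lid is down. I'll release it, rise, and check.

```bash
python3 -m inch '[[0,0,0.4,0,2.6],[0,0,0.4,0,2.6],[0,0,0.4,0,2.6],[0,0,0.4,0,2.6],[0,0,4,0,2.6],[0,0,8,0,2.6],[0,0,12,0,3],[0,0,16,0,3],[0,0,18,0,3],[0,0,18,0,3]]'
python3 -m inch '[[0.2,-4,0,2,3],[0.4,-8,0,4,3],[0.6,-12,0,6,3],[0.8,-16,0,8,3],[1,-20,0,11,3],[1,-24,0,11,3],[1,-28,0,11,3],[1,-28,0,11,3]]'
python3 - <<'E'
from h import *
ct=cams.capture("top");cs=cams.capture("side")
t=cv2.imread("pics/top0.png");s=cv2.imread("pics/side0.png")
o=np.zeros((600,800,3),np.uint8)
def put(img,x,y,w,h,k,X,Y):
    crop(img,x,y,w,h,k,"pics/x.png"); b=cv2.imread("pics/x.png"); o[Y:Y+b.shape[0],X:X+b.shape[1]]=b
put(t,410,240,45,50,7,0,0); put(s,300,95,45,35,7,320,0)
put(cs["image"],205,215,170,110,2,320,260)
put(ct["image"],100,160,140,135,1,0,360)
cv2.imwrite("pics/o10.png",o); cv2.imwrite("pics/s10.png",cs["image"]); cv2.imwrite("pics/t10.png",ct["image"])
E
```

```text
time_s: 31.78
position: [0.4325, 0.1509, 0.2474]
tcp_rot: [[-0.67, 0.742, 0.009], [0.743, 0.67, 0.001], [-0.006, 0.007, -1.0]]
force: [0.8, -0.6, -0.4]
opening: 0.343
grasp_force: 0.0
time_s: 32.45
position: [0.4402, -0.1365, 0.2421]
tcp_rot: [[-0.795, 0.607, -0.0], [0.607, 0.795, -0.003], [-0.002, -0.003, -1.0]]
force: [0.9, 0.6, -0.4]
opening: 0.341
grasp_force: 0.0
```

View pics/o10.png

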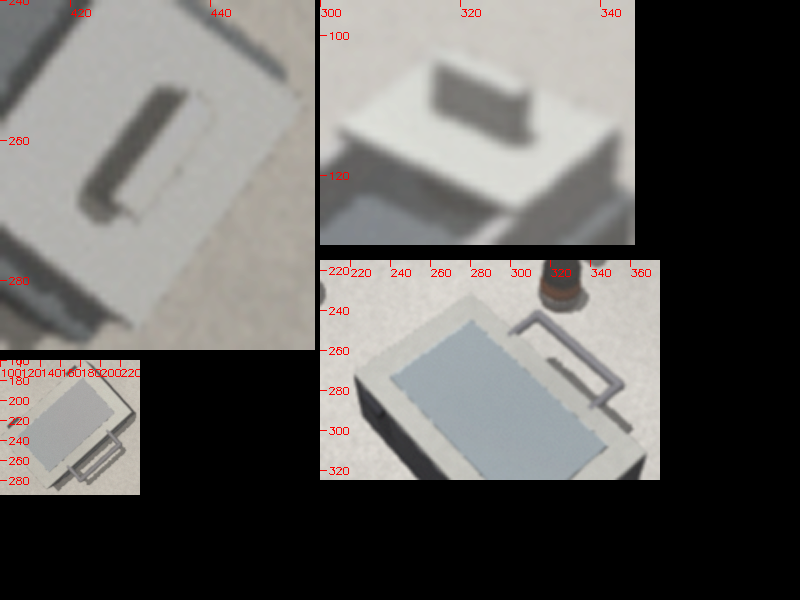

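The lid looks shut: its edge sits flush and the bar is low, with side ends at (315,241) and (356,277). In the top view the tab top's near edge is centred at (431.4,260.6) and the top itself at (433.1,261.9).

```bash
python3 - <<'E'
from h import *
ct=cams.capture("top");cs=cams.capture("side")
for n,p,q in [("near",(431.4,260.6),(323.1,106.1)),("top",(433.1,261.9),(323.9,105)),("barR",(220,233),(315,241.5)),("barL",(180,275),(356,277))]: print(n,tri(ct,p,cs,q))
print("plane",plane(ct,(433.1,261.9),.115),plane(cs,(323.9,105),.115))
u=[plane(ct,p,.115)for p in((436.7+0,253.1),(426,268.1))];print("tab dir",np.degrees(np.arctan2(*(u[1]-u[0])[1::-1])))
print("cover edge",[plane(ct,(410+x/7,240+y/7),.087) for x,y in((298,98),(132,328))])
# lid bar centre ray through side image vs. shut heights
for q in((315,241.5),(356,277)): print([plane(cs,q,z).round(3) for z in(.087,.1)])
print(readout.read_state()["position"])
E
```

```text
near (array([ 0.43098296, -0.36968464,  0.1073392 ]), np.float64(4.069925841400172))
top (array([ 0.42843564, -0.37270338,  0.10915097]), np.float64(3.7241504254226045))
barR (array([0.48059637, 0.10953392, 0.08556977]), np.float64(29.44165371097766))
barL (array([0.39196214, 0.2003488 , 0.08642587]), np.float64(15.221807265176647))
plane [ 0.4309528 -0.3702002  0.115    ] [ 0.4273161  -0.36443117  0.115     ]
tab dir 143.24955142339
cover edge [array([ 0.44579873, -0.42757619,  0.087     ]), array([ 0.37099978, -0.37088895,  0.087     ])]
[array([0.466, 0.111, 0.087]), array([0.467, 0.121, 0.1  ])]
[array([0.384, 0.2  , 0.087]), array([0.387, 0.209, 0.1  ])]
[ 0.43847087 -0.12823881  0.24212632]
```

```bash
python3 -m inch '[[-0.1,-4,0,0.4,3],[-0.2,-8,0,0.4,3],[-0.4,-12,0,0.4,3],[-0.5,-16,0,0.4,3],[-0.6,-20,0,0.4,3],[-0.8,-24.1,0,0.4,3],[-0.8,-24.1,0,0.4,3],[-0.8,-24.1,0,0.4,3],[-0.8,-24.1,-4,0.4,3],[-0.8,-24.1,-8,0.4,3]]'
python3 -m inch '[[0,0,0,0,3],[0,0,0,0,3]]'
```

```text
time_s: 33.48
position: [0.4336, -0.3692, 0.1648]
tcp_rot: [[-0.805, 0.593, 0.004], [0.593, 0.805, -0.004], [-0.005, -0.001, -1.0]]
force: [0.7, 0.3, 0.5]
opening: 0.346
grasp_force: 0.0
time_s: 33.65
position: [0.4309, -0.3663, 0.1617]
tcp_rot: [[-0.805, 0.593, -0.005], [0.593, 0.805, 0.006], [0.007, 0.002, -1.0]]
force: [-1.0, -0.6, 0.2]
opening: 0.346
grasp_force: 0.0
```

```bash
python3 -m inch '[[0,-0.2,-3,0,3],[0,-0.2,-5.5,0,3],[0,-0.2,-6.6,0,3],[0,-0.2,-6.6,0,3],[0,-0.2,-6.6,0,0.8],[0,-0.2,-6.6,0,0.8],[0,-0.2,-6.6,0,0.8],[0,-0.2,-6.6,0,0.8]]'
python3 -m inch '[[0.6,0.8,0,0,0.8],[1.2,1.6,0,0,0.8],[1.8,2.4,0,0,0.8],[2.4,3.2,0,0,0.8],[3,4,0,0,0.8],[3.6,4.8,0,0,0.8],[4.2,5.6,0,0,0.8],[4.5,6,0,0,0.8],[4.5,6,0,0,0.8]]'
```

```text
time_s: 34.32
position: [0.4327, -0.3729, 0.0992]
tcp_rot: [[-0.803, 0.596, 0.003], [0.596, 0.803, -0.002], [-0.003, 0.0, -1.0]]
force: [5.0, 4.6, 5.6]
opening: 0.142
grasp_force: 3.4
time_s: 35.07
position: [0.4794, -0.3128, 0.0992]
tcp_rot: [[-0.803, 0.596, 0.005], [0.596, 0.803, -0.003], [-0.006, 0.0, -1.0]]
force: [3.2, 1.0, 6.5]
opening: 0.139
grasp_force: 30.0
```

The cover travelled 76 mm. I'll release it, rise, close the fingers and go over the button.

```bash
python3 -m inch '[[0,0,0,0,3],[0,0,0,0,3],[0,0,0,0,3],[0,0,3,0,3],[0,0,5.5,0,1],[-1.5,-2,5.5,0,0],[-3,-4,5.5,0,0],[-4.7,-6,5.5,0,0],[-4.7,-6,5.5,0,0],[-4.7,-6,5.5,0,0]]'
python3 -m inch '[[0,0,0,0,0],[0,0,0,0,0],[0,0,0,0,0]]'
python3 - <<'E'
from h import *
cs=cams.capture("side");ct=cams.capture("top")
o=np.zeros((420,800,3),np.uint8)
crop(cs["image"],270,75,100,105,4,"pics/x.png");b=cv2.imread("pics/x.png");o[:,:400]=b
crop(ct["image"],355,195,100,105,4,"pics/x.png");b=cv2.imread("pics/x.png");o[:,400:]=b
cv2.imwrite("pics/o11.png",o); print(readout.read_state()["position"])
E
```

```text
time_s: 35.9
position: [0.4284, -0.3729, 0.1521]
tcp_rot: [[-0.802, 0.598, -0.001], [0.598, 0.802, 0.001], [0.002, 0.001, -1.0]]
force: [-0.4, -0.4, 0.2]
opening: 0.026
grasp_force: 0.0
time_s: 36.15
position: [0.43, -0.3713, 0.1523]
tcp_rot: [[-0.804, 0.595, -0.001], [0.595, 0.804, 0.001], [0.001, 0.0, -1.0]]
force: [1.1, 0.0, -0.0]
opening: 0.007
grasp_force: 0.0
[ 0.43005764 -0.37161205  0.15241   ]
```

View pics/o11.png

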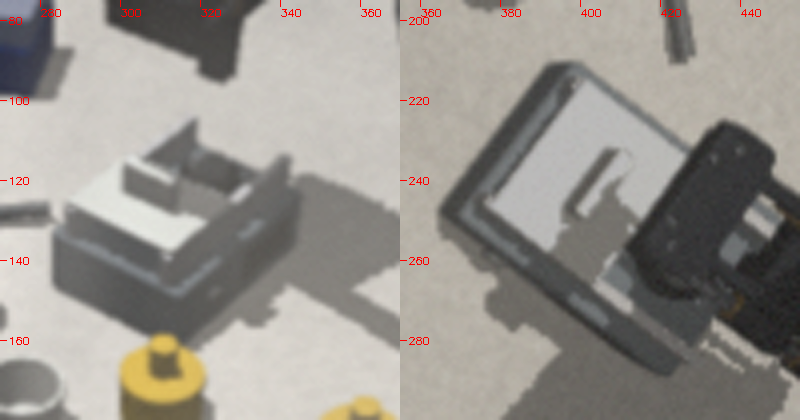

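Both views show the cover fully aside, with its tab near top (400,240), and the gripper over the button. Now I press.

```bash
python3 -m inch '[[0.1,0,-3.5,0,0],[0.1,0,-6,0,0],[0.1,0,-7.2,0,0],[0.1,0,-7.2,0,0]]'
python3 -m inch '[[0,0,-0.4,0,0],[0,0,-0.8,0,0],[0,0,-0.8,0,0]]'
python3 -m inch '[[0,0,-0.3,0,0],[0,0,-0.3,0,0]]'
```

```text
time_s: 36.58
position: [0.4297, -0.3704, 0.0778]
tcp_rot: [[-0.804, 0.595, -0.004], [0.595, 0.804, 0.005], [0.006, 0.002, -1.0]]
force: [-0.0, -0.2, 0.5]
opening: 0.008
grasp_force: 0.0
time_s: 36.83
position: [0.4311, -0.3723, 0.0731]
tcp_rot: [[-0.803, 0.596, 0.001], [0.596, 0.803, -0.0], [-0.001, 0.0, -1.0]]
force: [0.4, 1.9, 3.6]
opening: 0.008
grasp_force: 1.9
time_s: 37.0
position: [0.4311, -0.3725, 0.0714]
tcp_rot: [[-0.803, 0.596, 0.001], [0.596, 0.803, -0.001], [-0.001, 0.0, -1.0]]
force: [-0.6, 3.7, 7.5]
opening: 0.009
grasp_force: 4.1
```

```bash
python3 -m inch '[[0,0,-0.2,0,0],[0,0,-0.4,0,0],[0,0,-0.4,0,0],[0,0,-0.4,0,0]]'
```

```text
time_s: 37.33
position: [0.4312, -0.3725, 0.0709]
tcp_rot: [[-0.804, 0.595, 0.002], [0.595, 0.804, -0.002], [-0.003, -0.001, -1.0]]
force: [-4.4, 7.0, 31.3]
opening: 0.003
grasp_force: 16.0
```

The force rose to 31 N at z = 0.071, so the button was fully down. Now I let it up and bring the cover back.

```bash
python3 -m inch '[[0,0,2,0,0],[0,0,5,0,0],[0,0,8.5,0,1.5],[1.5,2,8.5,0,3],[3,4,8.5,0,3],[4.8,6,8.5,0,3],[4.8,6,8.5,0,3],[4.8,6,8.5,0,3],[4.8,6,8.5,0,3]]'
python3 - <<'E'
from rig import readout; print(readout.read_state()["position"])
E
```

```text
time_s: 38.08
position: [0.4787, -0.313, 0.1508]
tcp_rot: [[-0.804, 0.595, 0.0], [0.595, 0.804, -0.001], [-0.001, -0.001, -1.0]]
force: [-0.5, 0.3, 0.3]
opening: 0.331
grasp_force: 0.0
[ 0.47869859 -0.31299455  0.15084663]
```

```bash
python3 -m inch '[[0,0,-2.5,0,3],[0,0,-5,0,3],[0,0,-5.3,0,3],[0,0,-5.3,0,3],[0,0,-5.3,0,0.8],[0,0,-5.3,0,0.8],[0,0,-5.3,0,0.8],[0,0,-5.3,0,0.8],[0,0,-5.3,0,0.8]]'
python3 -m inch '[[-0.6,-0.8,0,0,0.8],[-1.2,-1.6,0,0,0.8],[-1.8,-2.4,0,0,0.8],[-2.4,-3.2,0,0,0.8],[-3,-4,0,0,0.8],[-3.6,-4.8,0,0,0.8],[-4.2,-5.6,0,0,0.8],[-4.6,-6.1,0,0,0.8],[-4.7,-6.3,0,0,0.8],[-4.7,-6.3,0,0,0.8]]'
```

```text
time_s: 38.83
position: [0.4792, -0.313, 0.0987]
tcp_rot: [[-0.803, 0.596, 0.002], [0.596, 0.803, -0.002], [-0.002, -0.0, -1.0]]
force: [-0.2, 0.2, 3.4]
opening: 0.137
grasp_force: 30.0
time_s: 39.67
position: [0.4327, -0.3729, 0.0987]
tcp_rot: [[-0.801, 0.599, 0.004], [0.599, 0.801, 0.006], [0.001, 0.007, -1.0]]
force: [6.3, 9.7, 8.7]
opening: 0.129
grasp_force: 30.0
```

```bash
python3 -m inch '[[0,0,0,0,3],[0,0,0,0,3],[0,0,0,0,3],[0,0,0,0,3],[0,0,3,0,3],[0,0,7,0,3],[0,0,11,0,3],[0,0,12.4,0,3]]'
python3 -m inch '[[-2.7,-2.7,0,-7,3],[-5.4,-5.4,0,-14,3],[-8.1,-8.1,0,-21,3],[-10.8,-10.8,0,-28,3],[-13.5,-13.5,0,-35,3],[-16.2,-16.2,0,-42,3],[-18.9,-18.9,0,-49,3],[-21.5,-21.3,0,-56,3],[-21.5,-21.3,0,-63,3],[-21.5,-21.3,0,-63,3]]'
python3 - <<'E'
from h import *
t0=cv2.imread("pics/top0.png");s0=cv2.imread("pics/side0.png")
ct=cams.capture("top");cs=cams.capture("side")
def d(n,a,b,x,y,w,h): e=np.abs(a[y:y+h,x:x+w].astype(int)-b[y:y+h,x:x+w]).max(2); print(n,e.mean().round(2),(e>25).sum())
for n,r in dict(control=(362,208,92,82),cup=(318,192,28,28),jar=(248,243,28,28),beaker=(323,105,38,38),bottle=(240,85,38,48),yel1=(327,228,30,30),yel2=(303,282,30,30),blue=(366,167,32,30),pip=(400,108,32,100)).items(): d(n,t0,ct["image"],*r)
d("lid t10",cv2.imread("pics/t10.png"),ct["image"],100,160,140,130)
d("lid s10",cv2.imread("pics/s10.png"),cs["image"],215,215,160,150)
d("control side",s0,cs["image"],278,98,75,65)
# lid shut: front edge corners and bar from the side view, bar height by line match
print(readout.read_state()["position"])
g=cv2.cvtColor(ct["image"],6); 
C=np.array([.515,.235]);u=np.array([.743,.669]);v=np.array([-.669,.743])
for z in(.087,.095): print(z,[proj(cs,np.r_[C-.117*u+b*v,z]).round(1) for b in(-.06,.06)],[proj(ct,np.r_[C-.117*u+b*v,z]).round(1) for b in(-.06,.06)])
E
```

```text
time_s: 40.33
position: [0.4331, -0.3784, 0.2269]
tcp_rot: [[-0.803, 0.596, 0.005], [0.596, 0.803, -0.008], [-0.009, -0.003, -1.0]]
force: [1.0, -1.1, 0.2]
opening: 0.346
grasp_force: 0.0
time_s: 41.17
position: [0.2139, -0.5901, 0.2209]
tcp_rot: [[0.172, 0.985, -0.0], [0.985, -0.172, 0.0], [0.0, -0.0, -1.0]]
force: [1.0, -0.0, 0.2]
opening: 0.344
grasp_force: 0.0
control 1.97 0
cup 1.92 0
jar 2.08 0
beaker 1.92 0
bottle 1.97 0
yel1 1.99 0
yel2 1.94 0
blue 2.17 0
pip 1.93 0
lid t10 16.66 0
lid s10 5.42 36
control side 1.2 0
[ 0.21610836 -0.5879783   0.22096975]
0.087 [array([314., 242.]), array([354.3, 277.4])] [array([218.4, 244.9]), array([179.2, 280.2])]
0.095 [array([314.2, 239.8]), array([354.8, 275.3])] [array([217.9, 245.1]), array([178.3, 280.8])]
```

```bash
python3 -c "
from rig import bot; print(bot.hand_in())"
```

```text
the job is handed in; nothing more can be done
None
```

I handed the job in at about 41 s: the four sample tins present stand upright in the chamber with the lid shut, and the start button was pressed fully and released with the cover slid back over it. By image comparison the cup, jar, beaker, bottle, pipette and look-alikes did not move; `hand_in()` gave no verdict.

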